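# Pigment bottles into their colour-matched drip dishes

### The job

The four small pigment bottles on the open front part of the ink bench have been left among the drip dishes (similar bottles far back on the bench stay there): stand each one upright in the drip dish whose floor has the bottle's own colour (blue, green, orange-brown, black), flat on the dish floor and inside the rim. Set them down without dropping any, leave the small purple-lidded and white-lidded tubs standing next to them where they are, and let go of everything at the end.

Things in the scene. Friction and masses are not known exactly. Their poses are not given: they have to be found in the camera images.
- bottle_blue: small round pigment bottle with a bright blue body and shoulder, a white paper label and a black cap, upright on the front part of the bench near the dishes (those far back are clutter); 38 mm diameter, 89 mm high with the cap, straight-sided from its foot to about 50 mm up, about 0.09 kg; origin at the centre of its underside, z up along the bottle
- bottle_green: small round pigment bottle with a dark green body and shoulder, a white paper label and a black cap, upright on the front part of the bench near the dishes (those far back are clutter); 42 mm diameter, 97 mm high with the cap, straight-sided from its foot to about 50 mm up, about 0.09 kg; origin at the centre of its underside, z up along the bottle
- bottle_orange: small round pigment bottle with an orange-brown body and shoulder, a white paper label and a black cap, upright on the front part of the bench near the dishes (those far back are clutter); 36 mm diameter, 85 mm high with the cap, straight-sided from its foot to about 50 mm up, about 0.09 kg; origin at the centre of its underside, z up along the bottle
- bottle_black: small round pigment bottle with a black (very dark navy) body and shoulder, a white paper label and a black cap, upright on the front part of the bench near the dishes (those far back are clutter); 40 mm diameter, 93 mm high with the cap, straight-sided from its foot to about 50 mm up, about 0.09 kg; origin at the centre of its underside, z up along the bottle
- dish_blue: shallow round white drip dish with a flat blue floor, stuck to the bench; 74 mm diameter over the rim, rim 14 mm high, floor 4 mm above the bench and 62 mm across, widening to 68 mm at the rim; the blue bottle belongs in it; origin at the centre of its underside, z up
- dish_green: shallow round white drip dish with a flat green floor, stuck to the bench; 74 mm diameter over the rim, rim 14 mm high, floor 4 mm above the bench and 62 mm across, widening to 68 mm at the rim; the green bottle belongs in it; origin at the centre of its underside, z up
- dish_orange: shallow round white drip dish with a flat orange floor, stuck to the bench; 74 mm diameter over the rim, rim 14 mm high, floor 4 mm above the bench and 62 mm across, widening to 68 mm at the rim; the orange bottle belongs in it; origin at the centre of its underside, z up
- dish_black: shallow round white drip dish with a flat black floor, stuck to the bench; 74 mm diameter over the rim, rim 14 mm high, floor 4 mm above the bench and 62 mm across, widening to 68 mm at the rim; the black bottle belongs in it; origin at the centre of its underside, z up
- tub_purple: closed ink tub with a purple lid, a bystander standing loose among the things, 70 mm diameter, 86 mm high; origin at the centre of its underside, z up
- tub_white: closed reddish ink tub with a white lid, a bystander standing loose among the things, 71 mm diameter, 76 mm high; origin at the centre of its underside, z up
Things that resemble listed ones, but are neither listed nor needed, are in the scene too. Leave any yellow look-alike of the dish_black alone. What is shaped like the dish_blue but yellow is not meant.

How it is judged:
By the outcome, as a careful person would: the job done as asked, in the order asked, and still so for the second after the job is handed in, with the robot touching nothing.
It also fails if it takes over 104 s, if anything falls off the work surface, if the arm or the gripper's body presses on something with over 40 N, if the wrist force passes 120 N, or if a joint passes its speed limit or range.

### The arm

A 6-joint arm with a two-finger parallel gripper is mounted at the origin on a cart in front of the work surface, level with it; the furniture and walls round the work are solid. World frame = base frame: x ahead of the robot, y to its left, z up, the work surface at z = 0. Lengths are in mm, angles in rad, forces in N, time in s.
With the tool pointing down it reaches from about 275 to 750 mm from the base axis. Payload 10.2 kg.
Tool frame: the origin (TCP) lies between the finger pads; the fingertips stand 14 mm ahead of it and the grasp point (between the pads) lies 5 mm behind it (tip_reach is the distance from the TCP to the fingertips, in mm); z points along the fingers, y is the line along which they close (so a half turn about z gives the same grasp; the last joint's range is limited). The gripper opens to 85 mm and grips with 20 to 120 N. Pads are 22 mm wide; open, the fingers measure 114 mm over their backs; the gripper's body (76 mm by 85 mm) begins 54 mm behind the grasp point. The pads swing forward as they close: fully open they stand 13 mm farther back than shut.
Start: joints at [1.037, 0.313, 1.498, -0, 1.331, -0.223], TCP at [160.569, 499.849, 245.294] pointing down, gripper open.
Joint ranges: [-2.94, 2.94], [-0.97, 2.17], [0.19, 2.56], [-1.23, 4.37], [0.02, 3.11], [-2.88, 2.88]. Speed limits (rad/s): [2.39, 2.39, 3.01, 3.14, 3.14, 3.14].

### API

Orientations are given as a unit quaternion [w, x, y, z].
In Python, from rig import * gives the robot as it stands.
- The arm moves only by the tool arm_command, never from a script. Its argument "steps" is a list that holds one entry, the list of rows, each a list of 7 numbers: the opening, from 0 (shut) to 1 (fully open), then the shift along the tool's x, y, z each as a share of 0.05 m, from -1 to 1, then the turn, a rotation vector about the tool's x, y, z each as a share of 0.15 rad, from -1 to 1. A call has 1 to 8 rows; each row shifts and turns the commanded pose from where the row before left it, along the tool's axes as they then stand; what a row does not reach is not made up. A row lasts 1/8 s, in which the tool goes at most 62.5 mm and 10.7 degrees, less where a joint would pass 70% of its speed; a pose out of reach is approached as far as the arm can. A call with a number of a shift or a turn outside -1 to 1 is refused whole. A call with a gripper value outside its range is refused whole. The fingers move at their own pace and stop on an object; "squeeze" is the grip in N (left out, the last holds). Time passes only in rows, so rows that do not move let the fingers close. It gives the time, the measured TCP pose, the force, the opening and the grip force at its end, in the units of the state.
- sense(): the state, without advancing time (a new reading comes with each control period).
- capture(name): name is "scene" or "top" or "wrist"; returns the picture (384x512x3 uint8, red, green, blue); there is no depth.
- get_calibration(name): a dict with "intrinsics" (3x3 intrinsics, pixels), "rvec" (rotation vector, rad) and "tvec" (3), from world to camera coordinates, as OpenCV has them; the wrist camera has in their place "T_tool_cam" (4x4, takes a point from camera to tool coordinates, whose origin is the TCP and whose axes are the flange's). Camera axes: x right, y down, z forward; pixel columns grow to the right and rows downward; lengths in mm; the calibration is good to about 2 mm. A picture is of the moment at which its call begins: read the wrist's pose just before it. get_calibration takes no time and is no camera call.
- finish_job(): hands the job in; it is judged then, once.
The state is a dict: "time_s": time; "joints": joint angles; "dq": joint speeds; "tau": joint torques, N m; "eef_pos": TCP position; "ee_rot": TCP orientation; "force": force on the tool from outside, world axes, zero at the start; "wrist_torque": the same for the moment, N m; "grip_width": opening from 0.0 (shut) to 1.0 (fully open); "grip_force": force on a finger pad.
Only numpy, scipy, OpenCV 4.12 (cv2) and the standard library are available. Lean on these libraries where they do the work, as an engineer would, in place of code of your own. Each camera call takes 0.05 s, during which the arm holds its last target. There are 200 camera calls.

## Working session

There is one attempt and no reset: what is moved stays moved. The work goes in short steps, Python scripts to look and compute and a tool call to move; the robot and the scene stay as the last step left them, time stands still between calls to the robot, and variables do not carry over. Pictures are saved under pics/ and viewed, at most 14 in all, crops included, and the job is handed in when it is done.

Besides the shell and the picture viewer there is one more tool, called after "Emit:" by a JSON object that holds its "method" and its "body". arm_command: Moves the arm, as the interface text tells. Its arguments: {"type":"object","properties":{"steps":{"type":"array"},"squeeze":{"type":"number"}},"required":["steps"]}

```bash
mkdir -p pics; python3 - <<'E'
from rig import *
import cv2
s=sense();print(s['eef_pos'],s['ee_rot'],s['grip_width'],s['time_s'])
for n in("scene","top"):
    im=capture(n);cv2.imwrite(f'pics/{n}0.png',cv2.resize(im[:,:,::-1],(800,600),interpolation=cv2.INTER_CUBIC))
    cv2.imwrite(f'{n}_raw.png',im[:,:,::-1])
    c=get_calibration(n);print(n,c)
print(get_calibration("wrist"))
E
```

```text
[160.43683988 499.63457151 244.72930197] [-2.39273216e-04  1.54758226e-01  9.87952159e-01 -6.04834828e-04] 1.0038357692258968 0.0
scene {'intrinsics': array([[490.45614439,   0.        , 257.36548704],
       [  0.        , 490.45614439, 193.70837288],
       [  0.        ,   0.        ,   1.        ]]), 'rvec': array([ 2.2523941 , -0.57612573,  0.2658049 ]), 'tvec': array([-418.53965536,  361.90785252,  993.18756435])}
top {'intrinsics': array([[481.34423914,   0.        , 251.00634247],
       [  0.        , 481.34423914, 181.08379204],
       [  0.        ,   0.        ,   1.        ]]), 'rvec': array([ 2.16616682, -2.19219299,  0.07556509]), 'tvec': array([ 236.13217013,  567.19756589, 1388.19186012])}
{'intrinsics': array([[279.46301974,   0.        , 257.27464217],
       [  0.        , 279.46301974, 190.9776614 ],
       [  0.        ,   0.        ,   1.        ]]), 'T_tool_cam': array([[-4.77211731e-04, -9.44222002e-01, -3.29309250e-01,
         8.35868822e+01],
       [ 9.99999862e-01, -5.22616449e-04,  4.93587244e-05,
        -6.52317713e-01],
       [-2.18708025e-04, -3.29309182e-01,  9.44222122e-01,
        -1.28099292e+02],
       [ 0.00000000e+00,  0.00000000e+00,  0.00000000e+00,
         1.00000000e+00]])}
```

View pics/top0.png

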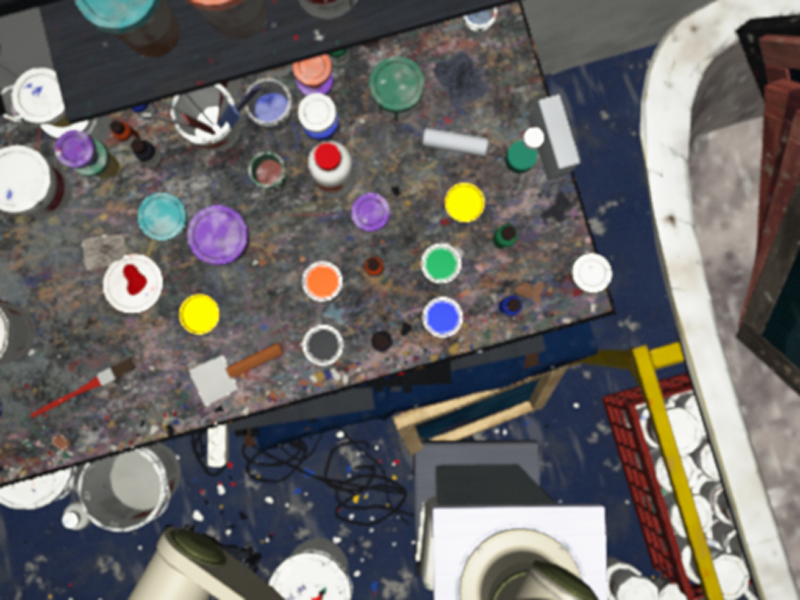

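View pics/scene0.png

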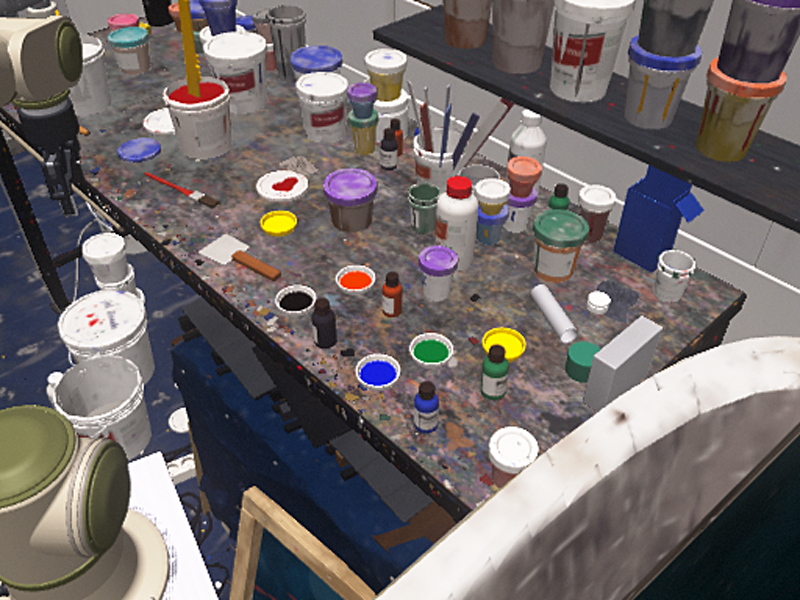

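Candidates (800x600 views). Dishes in top: orange (322,281), black (322,346), green (441,263), blue (442,317); the yellow ones at (465,202) and (199,314) are the look-alikes. Bottles in scene: orange (392,297), black (324,323), green (495,372), blue (426,408); the dark and brown bottles at (390,145) are the ones far back, so clutter. The tubs are purple (370,211) and white (591,273) in top. I'll confirm with enlarged crops.

```bash
python3 - <<'E'
import cv2
im=cv2.imread('top_raw.png')[120:240,190:400]
cv2.imwrite('pics/topcrop.png',cv2.resize(im,(798,456),interpolation=cv2.INTER_CUBIC))
im=cv2.imread('scene_raw.png')[150:320,170:350]
cv2.imwrite('pics/scrop.png',cv2.resize(im,(630,595),interpolation=cv2.INTER_CUBIC))
E
```

```text
(no output)
```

View pics/topcrop.png

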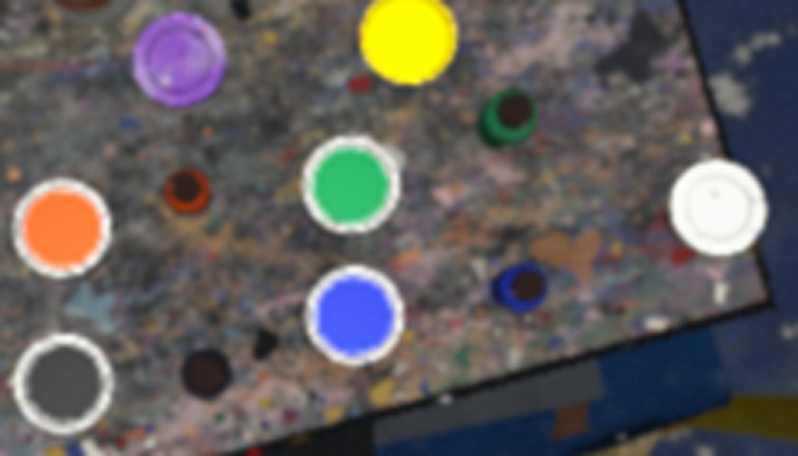

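View pics/scrop.png

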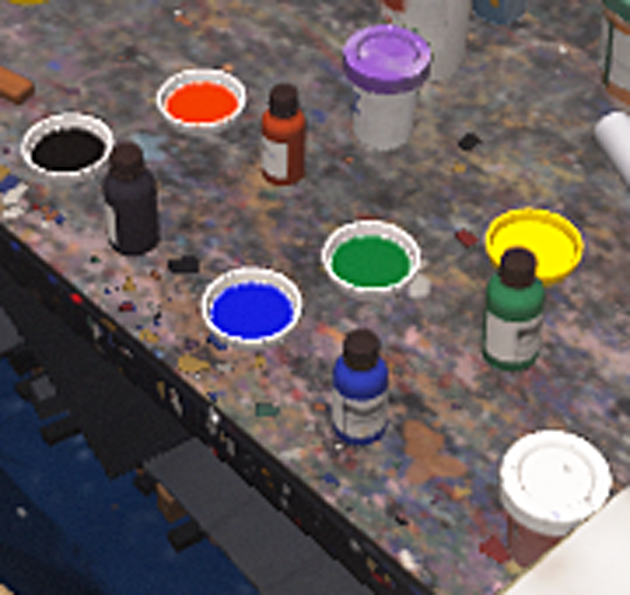

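The crops confirm all four bottles, their four dishes and the two tubs. Now positions.

```bash
cat > h.py <<'E'
from rig import *
import numpy as np, cv2
def onplane(K,R,t,px,z):
    # world point at height z; R,t world->cam
    d=R.T@np.linalg.inv(K)@np.array([px[0],px[1],1.]); c=-R.T@t
    return c+d*(z-c[2])/d[2]
def fixed(n):
    c=get_calibration(n); return c['intrinsics'],cv2.Rodrigues(c['rvec'])[0],c['tvec'].ravel()
E
python3 - <<'E'
from h import *
T=fixed('top');S=fixed('scene')
ft=lambda p:((p[0]+.5)/3.8-.5+190,(p[1]+.5)/3.8-.5+120)
fs=lambda p:((p[0]+.5)/3.5-.5+170,(p[1]+.5)/3.5-.5+150)
D={'b_blue':((528,286),(362,337),89),'b_green':((516,109),(518,254),97),'b_orange':((186,187),(285,91),85),'b_black':((207,373),(127,150),93),
'd_blue':((355,315),(251,305),14),'d_green':((352,184),(371,256),14),'d_orange':((62,228),(201,98),14),'d_black':((63,384),(68,145),14),
'purple':((179,59),(387,52),86),'white':((718,208),(556,477),76)}
for k,(a,b,z) in D.items():
    print(k,onplane(*T,ft(a),z).round(0)[:2],onplane(*S,fs(b),z).round(0)[:2])
s=sense();print(cv2.Rodrigues(np.eye(3))[0].T)
E
```

```text
b_blue [524.  14.] [526.  12.]
b_green [653.  20.] [654.  21.]
b_orange [600. 263.] [602. 261.]
b_black [463. 249.] [464. 249.]
d_blue [506. 136.] [505. 134.]
d_green [608. 137.] [608. 136.]
d_orange [577. 362.] [576. 360.]
d_black [456. 362.] [457. 359.]
purple [695. 268.] [695. 264.]
white [ 580. -131.] [ 579. -135.]
[[0. 0. 0.]]
```

Emit:
{"method": "arm_command", "body": {"steps": [[[1,0,0,0,0,0,-1],[1,0,0,0,0,0,-1],[1,0,0,0,0,0,-0.07],[1,-0.8,-0.7,0,0,0,0],[1,-0.8,-0.7,0,0,0,0],[1,-0.8,-0.7,0,0,0,0],[1,-0.8,-0.7,0,0,0,0],[1,0,0,0,0,0,0]]], "squeeze": 35}}

```text
time_s: 1.1
eef_pos: [322.6, 357.9, 245.1]
ee_rot: [0.0, 0.004, 1.0, -0.0]
force: [-0.3, 0.7, 0.1]
grip_width: 1.003
grip_force: 0.0
```

Emit:
{"method": "arm_command", "body": {"steps": [[[1,-0.8,-0.62,0,0,0,0],[1,-0.8,-0.62,0,0,0,0],[1,-0.8,-0.62,0,0,0,0],[1,-0.4,-0.3,0.1,0,0,0],[1,0,0,0,0,0,0],[1,0,0,0,0,0,0]]]}}

```text
time_s: 1.85
eef_pos: [459.6, 252.7, 240.4]
ee_rot: [-0.0, 0.0, 1.0, 0.0]
force: [-0.5, -0.3, 0.7]
grip_width: 1.002
grip_force: 0.0
```

```bash
cat >> h.py <<'E'
from scipy.spatial.transform import Rotation as Ro
def wrist(name):
    s=sense(); im=capture('wrist'); c=get_calibration('wrist')
    q=s['ee_rot']; Rt=Ro.from_quat([q[1],q[2],q[3],q[0]]).as_matrix()
    M=np.eye(4);M[:3,:3]=Rt;M[:3,3]=s['eef_pos']; W=np.linalg.inv(M@c['T_tool_cam'])
    cv2.imwrite(f'pics/{name}.png',cv2.resize(im[:,:,::-1],(768,576),interpolation=cv2.INTER_CUBIC))
    np.savez(f'{name}.npz',K=c['intrinsics'],R=W[:3,:3],t=W[:3,3]); print(s['eef_pos'].round(1))
def wp(name,px,z):
    f=np.load(name+'.npz'); return onplane(f['K'],f['R'],f['t'],((px[0]+.5)/1.5-.5,(px[1]+.5)/1.5-.5),z)[:2].round(1)
E
python3 -c "
from h import *
wrist('w1')"
```

```text
[459.6 252.7 240.4]
```

View pics/w1.png

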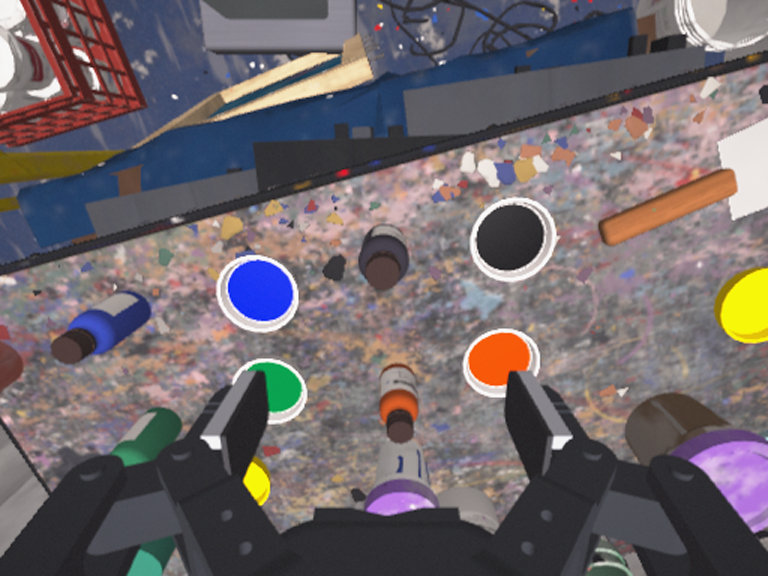

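The wrist picture shows the black cap at (381,270), the orange cap at (400,429), the blue cap at (71,346), and dish rims black (513,239), blue (258,293), orange (501,362).

```bash
python3 -c "
from h import *
for n,p,z in [('b_black',(381,270),93),('b_orange',(400,429),85),('b_blue',(71,346),89),('d_black',(513,239),14),('d_blue',(258,293),14),('d_orange',(501,362),14)]: print(n,wp('w1',p,z))"
```

```text
b_black [459.7 248.1]
b_orange [597.  262.8]
b_blue [519.7  17.6]
d_black [455.9 361. ]
d_blue [505.2 136.3]
d_orange [575.6 361.3]
```

Emit:
{"method": "arm_command", "body": {"steps": [[[1,-0.05,-0.07,0.8,0,0,0],[1,0,0,1,0,0,0],[1,0,0,1,0,0,0],[1,0,0,0.8,0,0,0],[1,0,0,0.4,0,0,0],[1,0,0,0.02,0,0,0],[0.2,0,0,0,0,0,0],[0.2,0,0,0,0,0,0]]]}}

```text
time_s: 2.9
eef_pos: [463.4, 248.6, 40.4]
ee_rot: [0.001, -0.0, 1.0, 0.0]
force: [0.2, -0.1, 0.1]
grip_width: 0.605
grip_force: 0.0
```

Emit:
{"method": "arm_command", "body": {"steps": [[[0.2,0,0,0,0,0,0],[0.2,0,0,0,0,0,0],[0.2,0,0,0,0,0,0],[0.2,0,0,0,0,0,0]]]}}

```text
time_s: 3.4
eef_pos: [463.4, 248.5, 40.3]
ee_rot: [0.001, 0.0, 1.0, 0.0]
force: [-0.8, -0.6, 6.1]
grip_width: 0.437
grip_force: 34.9
```

Emit:
{"method": "arm_command", "body": {"steps": [[[0.2,0,0,-0.5,0,0,0],[0.2,0,0,-0.5,0,0,0],[0.2,0.03,0.5,0,0,0,0],[0.2,0.04,0.75,0,0,0,0],[0.2,0.04,0.7,0,0,0,0],[0.2,0.02,0.3,0,0,0,0],[0.2,0,0,0,0,0,0],[0.2,0,0,0,0,0,0]]]}}

```text
time_s: 4.4
eef_pos: [456.7, 359.8, 89.2]
ee_rot: [-0.0, 0.001, 1.0, -0.0]
force: [1.1, -0.9, -0.2]
grip_width: 0.439
grip_force: 35.5
```

```bash
python3 -c "
from h import *
wrist('w2')"
```

```text
[456.7 359.8  89.2]
```

View pics/w2.png

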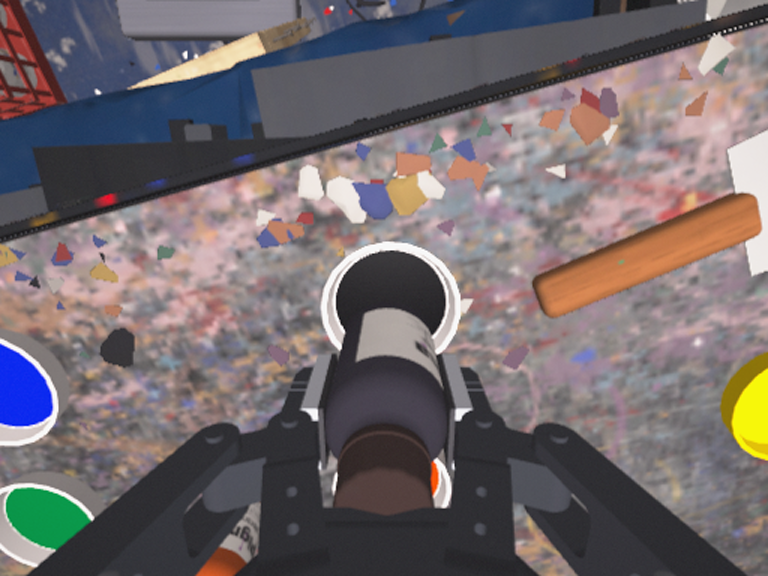

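The wrist view shows the black bottle upright in the pads, with the black dish at (390,300) below it.

Emit:
{"method": "arm_command", "body": {"steps": [[[0.2,0,0.02,0.5,0,0,0],[0.2,0,0,0.24,0,0,0],[0.2,0,0,0.08,0,0,0],[0.2,0,0,0.04,0,0,0],[0.2,0,0,0.02,0,0,0],[0.2,0,0,0,0,0,0]]]}}

```text
time_s: 5.2
eef_pos: [456.7, 361.9, 45.7]
ee_rot: [0.0, 0.0, 1.0, 0.0]
force: [0.7, 0.4, -1.5]
grip_width: 0.436
grip_force: 35.5
```

Emit:
{"method": "arm_command", "body": {"steps": [[[0.2,0,0,0.02,0,0,0],[0.2,0,0,0.01,0,0,0],[0.2,0,0,0,0,0,0]]]}}

```text
time_s: 5.58
eef_pos: [456.7, 361.9, 44.3]
ee_rot: [0.0, 0.0, 1.0, 0.0]
force: [-1.2, -0.9, 4.4]
grip_width: 0.437
grip_force: 36.2
```

Emit:
{"method": "arm_command", "body": {"steps": [[[0.55,0,0,0,0,0,0],[0.8,0,0,0,0,0,0],[0.9,0,0,0,0,0,0],[0.9,0,0,0,0,0,0],[0.9,0,0,-0.4,0,0,0],[1,0,0,-0.9,0,0,0],[1,0,0,-1,0,0,0],[1,0,0,-0.3,0,0,0]]]}}

```text
time_s: 6.58
eef_pos: [457.4, 362.3, 176.9]
ee_rot: [0.002, 0.0, 1.0, 0.001]
force: [-0.9, -0.6, -0.0]
grip_width: 1.0
grip_force: 0.0
```

Emit:
{"method": "arm_command", "body": {"steps": [[[1,-0.6,-0.4,0,0,0,0],[1,-0.8,-0.55,0,0,0,0],[1,-0.8,-0.55,0,0,0,0],[1,-0.66,-0.48,0,0,0,0],[1,0,0,0,0,0,0],[1,0,0,0,0,0,0]]]}}

```text
time_s: 7.32
eef_pos: [598.9, 263.0, 173.0]
ee_rot: [-0.001, 0.0, 1.0, -0.0]
force: [-0.4, 0.0, 0.1]
grip_width: 1.0
grip_force: 0.0
```

```bash
python3 -c "
from h import *
wrist('w3')
im=capture('scene');cv2.imwrite('pics/s1.png',cv2.resize(im[110:330,130:380,::-1],(800,704)[:1]+(704,) if 0 else (680,598),interpolation=cv2.INTER_CUBIC))"
```

```text
[598.9 263.  173. ]
```

View pics/w3.png

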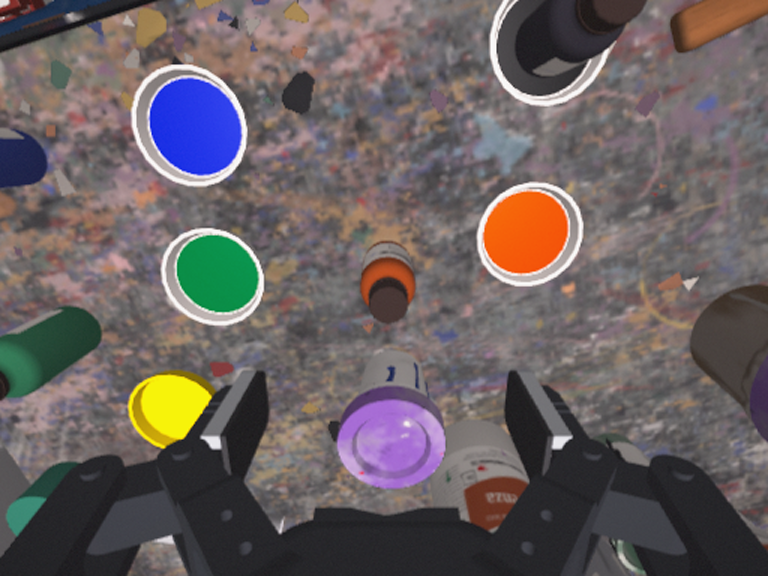

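View pics/s1.png

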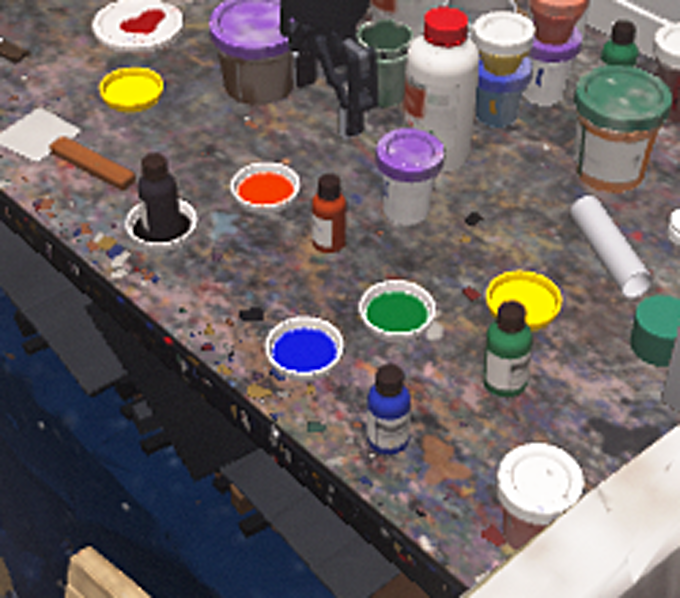

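Scene view: the black bottle stands upright in its dish at (160,215). Wrist view: orange cap (389,303), rims orange (530,234), green (212,276), blue (189,125).

```bash
python3 -c "
from h import *
for n,p,z in [('b_orange',(389,303),85),('d_orange',(530,234),14),('d_green',(212,276),14),('d_blue',(189,125),14),('purple',(390,440),86)]: print(n,wp('w3',p,z))"
```

```text
b_orange [599.8 263.5]
d_orange [576.2 361.9]
d_green [606.7 136.7]
d_blue [505.3 135.9]
purple [690.9 264.3]
```

Emit:
{"method": "arm_command", "body": {"steps": [[[1,-0.02,0,0.7,0,0,0],[1,0,0,1,0,0,0],[1,0,0,0.7,0,0,0],[1,0,0,0.3,0,0,0],[1,0,0,0.02,0,0,0],[0.2,0,0,0,0,0,0],[0.2,0,0,0,0,0,0],[0.2,0,0,0,0,0,0]]]}}

```text
time_s: 8.43
eef_pos: [600.9, 262.9, 38.7]
ee_rot: [0.001, 0.0, 1.0, 0.0]
force: [-0.2, -0.1, 6.4]
grip_width: 0.396
grip_force: 34.2
```

Emit:
{"method": "arm_command", "body": {"steps": [[[0.2,0,0,0,0,0,0],[0.2,0,0,0,0,0,0],[0.2,0,0,0,0,0,0],[0.2,0,0,0,0,0,0]]]}}

```text
time_s: 8.93
eef_pos: [600.9, 262.8, 38.8]
ee_rot: [0.001, 0.0, 1.0, 0.0]
force: [-1.2, -0.3, 5.5]
grip_width: 0.397
grip_force: 34.9
```

Emit:
{"method": "arm_command", "body": {"steps": [[[0.2,0,0,-0.5,0,0,0],[0.2,0,0,-0.5,0,0,0],[0.2,0.1,0.4,0,0,0,0],[0.2,0.16,0.65,0,0,0,0],[0.2,0.16,0.65,0,0,0,0],[0.2,0.06,0.27,0,0,0,0],[0.2,0,0,0,0,0,0],[0.2,0,0,0,0,0,0]]]}}

```text
time_s: 9.93
eef_pos: [576.7, 360.3, 87.4]
ee_rot: [-0.0, 0.001, 1.0, -0.0]
force: [-0.8, -0.1, -0.3]
grip_width: 0.397
grip_force: 35.2
```

Emit:
{"method": "arm_command", "body": {"steps": [[[0.2,0,0.02,0.5,0,0,0],[0.2,0,0,0.24,0,0,0],[0.2,0,0,0.08,0,0,0],[0.2,0,0,0.04,0,0,0],[0.2,0,0,0.02,0,0,0],[0.2,0,0,0.01,0,0,0],[0.2,0,0,0,0,0,0]]]}}

```text
time_s: 10.8
eef_pos: [576.6, 362.3, 43.5]
ee_rot: [0.0, 0.0, 1.0, 0.0]
force: [-0.9, 0.4, -0.5]
grip_width: 0.396
grip_force: 35.2
```

Emit:
{"method": "arm_command", "body": {"steps": [[[0.2,0,0,0.015,0,0,0],[0.2,0,0,0.01,0,0,0],[0.2,0,0,0,0,0,0]]]}}

```text
time_s: 11.18
eef_pos: [576.7, 362.3, 42.8]
ee_rot: [0.0, 0.0, 1.0, 0.0]
force: [-2.0, -0.9, 5.6]
grip_width: 0.396
grip_force: 35.7
```

Emit:
{"method": "arm_command", "body": {"steps": [[[0.55,0,0,0,0,0,0],[0.8,0,0,0,0,0,0],[0.9,0,0,0,0,0,0],[0.9,0,0,0,0,0,0],[0.9,0,0,-0.4,0,0,0],[1,0,0,-0.9,0,0,0],[1,0,0,-1,0,0,0],[1,0,0,-0.5,0,0,0]]]}}

```text
time_s: 12.18
eef_pos: [577.2, 362.6, 187.1]
ee_rot: [0.003, 0.0, 1.0, 0.001]
force: [0.4, -0.5, -0.1]
grip_width: 0.998
grip_force: 0.0
```

Emit:
{"method": "arm_command", "body": {"steps": [[[1,-0.1,-0.6,0,0,0,0],[1,-0.2,-1,0,0,0,0],[1,-0.2,-1,0,0,0,0],[1,-0.2,-1,0,0,0,0],[1,-0.2,-1,0,0,0,0],[1,-0.2,-1,0,0,0,0],[1,-0.2,-0.8,0,0,0,0],[1,-0.2,-0.4,0,0,0,0]]]}}

```text
time_s: 13.18
eef_pos: [652.0, 20.3, 183.5]
ee_rot: [0.001, 0.001, 1.0, -0.0]
force: [-1.3, 0.0, -0.7]
grip_width: 1.001
grip_force: 0.0
```

Emit:
{"method": "arm_command", "body": {"steps": [[[1,0,0,0,0,0,0],[1,0,0,0,0,0,0]]]}}

```text
time_s: 13.42
eef_pos: [651.3, 23.7, 182.3]
ee_rot: [-0.0, -0.001, 1.0, 0.0]
force: [0.6, 0.2, 0.3]
grip_width: 0.999
grip_force: 0.0
```

```bash
python3 -c "
from h import *
wrist('w4')"
```

```text
[651.3  23.7 182.3]
```

View pics/w4.png

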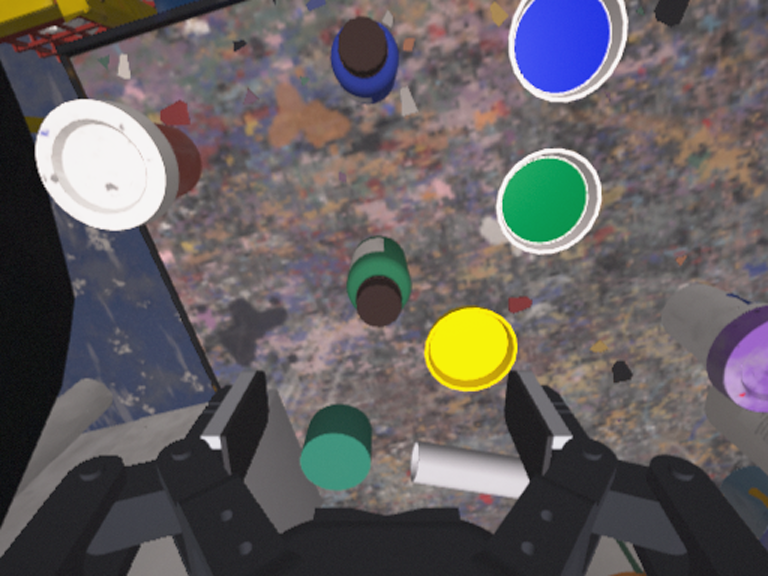

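Green cap (379,301), blue cap (363,46), green rim (549,200), with the yellow look-alike dish at (471,349), the teal clutter pot at (336,463) and the white tub lid at (102,165).

```bash
python3 -c "
from h import *
for n,p,z in [('b_green',(379,301),97),('b_blue',(363,46),89),('d_green',(549,200),14),('yellow',(471,349),14),('teal',(336,463),50),('white',(102,165),76),('edge gray top?',(270,390),100)]: print(n,wp('w4',p,z))"
```

```text
b_green [650.1  18.7]
b_blue [525.9  11.8]
d_green [606.6 136.4]
yellow [722.9  89.7]
teal [802.2 -15.9]
white [ 579.9 -130.1]
edge gray top? [704.4 -44.9]
```

Emit:
{"method": "arm_command", "body": {"steps": [[[1,0,-0.08,0.7,0,0,0],[1,0,0,1,0,0,0],[1,0,0,0.7,0,0,0],[1,0,0,0.4,0,0,0],[1,0,0,0.02,0,0,0],[0.2,0,0,0,0,0,0],[0.2,0,0,0,0,0,0],[0.2,0,0,0,0,0,0]]]}}

```text
time_s: 14.48
eef_pos: [652.0, 18.1, 42.4]
ee_rot: [0.001, 0.0, 1.0, -0.0]
force: [-1.4, 0.1, 3.8]
grip_width: 0.465
grip_force: 34.9
```

Emit:
{"method": "arm_command", "body": {"steps": [[[0.2,0,0,0,0,0,0],[0.2,0,0,0,0,0,0],[0.2,0,0,0,0,0,0],[0.2,0,0,0,0,0,0]]]}}

```text
time_s: 14.98
eef_pos: [652.0, 18.2, 42.3]
ee_rot: [0.001, 0.0, 1.0, -0.0]
force: [-0.9, 0.7, 6.7]
grip_width: 0.465
grip_force: 35.2
```

Emit:
{"method": "arm_command", "body": {"steps": [[[0.2,0,0,-0.5,0,0,0],[0.2,0,0,-0.5,0,0,0],[0.2,0.2,0.5,0,0,0,0],[0.2,0.29,0.75,0,0,0,0],[0.2,0.28,0.75,0,0,0,0],[0.2,0.12,0.37,0,0,0,0],[0.2,0,0,0,0,0,0],[0.2,0,0,0,0,0,0]]]}}

```text
time_s: 15.98
eef_pos: [607.2, 135.9, 90.8]
ee_rot: [-0.0, 0.0, 1.0, -0.0]
force: [0.2, -0.6, -0.6]
grip_width: 0.461
grip_force: 35.7
```

Emit:
{"method": "arm_command", "body": {"steps": [[[0.2,0,0,0.5,0,0,0],[0.2,0,0,0.24,0,0,0],[0.2,0,0,0.08,0,0,0],[0.2,0,0,0.04,0,0,0],[0.2,0,0,0.02,0,0,0],[0.2,0,0,0.01,0,0,0],[0.2,0,0,0,0,0,0]]]}}

```text
time_s: 16.85
eef_pos: [607.0, 136.8, 46.8]
ee_rot: [0.0, 0.0, 1.0, -0.0]
force: [0.7, 0.2, -1.1]
grip_width: 0.464
grip_force: 35.7
```

Emit:
{"method": "arm_command", "body": {"steps": [[[0.2,0,0,0.015,0,0,0],[0.2,0,0,0.01,0,0,0],[0.2,0,0,0,0,0,0]]]}}

```text
time_s: 17.23
eef_pos: [607.2, 136.8, 46.3]
ee_rot: [0.0, 0.0, 1.0, -0.0]
force: [-2.8, 0.2, 6.0]
grip_width: 0.462
grip_force: 36.5
```

Emit:
{"method": "arm_command", "body": {"steps": [[[0.55,0,0,0,0,0,0],[0.8,0,0,0,0,0,0],[0.9,0,0,0,0,0,0],[0.9,0,0,0,0,0,0],[0.9,0,0,-0.4,0,0,0],[1,0,0,-0.9,0,0,0],[1,0,0,-1,0,0,0],[1,0,0,-0.5,0,0,0]]]}}

```text
time_s: 18.23
eef_pos: [607.6, 136.8, 188.3]
ee_rot: [0.002, 0.0, 1.0, 0.0]
force: [0.2, -0.6, 0.1]
grip_width: 1.001
grip_force: 0.0
```

Emit:
{"method": "arm_command", "body": {"steps": [[[1,0.34,-0.5,0,0,0,0],[1,0.5,-0.75,0,0,0,0],[1,0.5,-0.75,0,0,0,0],[1,0.3,-0.48,0,0,0,0],[1,0,0,0,0,0,0],[1,0,0,0,0,0,0]]]}}

```text
time_s: 18.98
eef_pos: [525.3, 13.2, 185.4]
ee_rot: [0.0, 0.0, 1.0, 0.0]
force: [0.3, 0.2, 0.4]
grip_width: 1.002
grip_force: 0.0
```

```bash
python3 -c "
from h import *
wrist('w5')"
```

```text
[525.3  13.2 185.4]
```

View pics/w5.png

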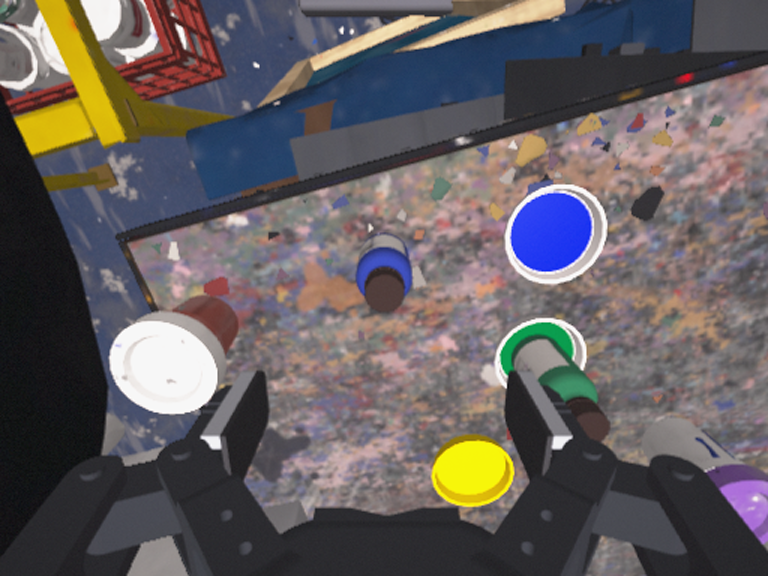

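The green bottle stands in its dish at (545,350). The blue cap is at (384,291), centred between the fingers.

Emit:
{"method": "arm_command", "body": {"steps": [[[1,0,-0.01,0.8,0,0,0],[1,0,0,1,0,0,0],[1,0,0,0.7,0,0,0],[1,0,0,0.4,0,0,0],[1,0,0,0.03,0,0,0],[0.2,0,0,0,0,0,0],[0.2,0,0,0,0,0,0],[0.2,0,0,0,0,0,0]]]}}

```text
time_s: 20.02
eef_pos: [525.4, 12.2, 39.7]
ee_rot: [0.001, 0.0, 1.0, -0.0]
force: [-0.9, 0.9, 5.8]
grip_width: 0.424
grip_force: 34.3
```

Emit:
{"method": "arm_command", "body": {"steps": [[[0.2,0,0,0,0,0,0],[0.2,0,0,0,0,0,0],[0.2,0,0,0,0,0,0],[0.2,0,0,0,0,0,0]]]}}

```text
time_s: 20.52
eef_pos: [525.4, 12.2, 39.7]
ee_rot: [0.001, 0.0, 1.0, -0.0]
force: [-1.3, -0.3, 6.3]
grip_width: 0.417
grip_force: 35.0
```

Emit:
{"method": "arm_command", "body": {"steps": [[[0.2,0,0,-0.5,0,0,0],[0.2,0,0,-0.5,0,0,0],[0.2,0.08,0.5,0,0,0,0],[0.2,0.13,0.78,0,0,0,0],[0.2,0.13,0.78,0,0,0,0],[0.2,0.06,0.41,0,0,0,0],[0.2,0,0,0,0,0,0],[0.2,0,0,0,0,0,0]]]}}

```text
time_s: 21.52
eef_pos: [505.1, 135.1, 88.8]
ee_rot: [0.0, 0.0, 1.0, -0.0]
force: [-0.1, 0.4, -1.0]
grip_width: 0.421
grip_force: 35.3
```

Emit:
{"method": "arm_command", "body": {"steps": [[[0.2,0,0,0.5,0,0,0],[0.2,0,0,0.24,0,0,0],[0.2,0,0,0.08,0,0,0],[0.2,0,0,0.04,0,0,0],[0.2,0,0,0.02,0,0,0],[0.2,0,0,0.01,0,0,0],[0.2,0,0,0,0,0,0]]]}}

```text
time_s: 22.4
eef_pos: [505.1, 135.8, 44.5]
ee_rot: [0.0, 0.0, 1.0, 0.0]
force: [0.6, -0.5, -0.4]
grip_width: 0.419
grip_force: 35.3
```

Emit:
{"method": "arm_command", "body": {"steps": [[[0.2,0,0,0.015,0,0,0],[0.2,0,0,0.01,0,0,0],[0.2,0,0,0,0,0,0]]]}}

```text
time_s: 22.78
eef_pos: [505.2, 135.8, 43.7]
ee_rot: [0.0, 0.0, 1.0, -0.0]
force: [-3.2, -0.3, 6.0]
grip_width: 0.422
grip_force: 36.1
```

Emit:
{"method": "arm_command", "body": {"steps": [[[0.55,0,0,0,0,0,0],[0.8,0,0,0,0,0,0],[0.9,0,0,0,0,0,0],[0.9,0,0,0,0,0,0],[0.9,0,0,-0.4,0,0,0],[1,0,0,-0.9,0,0,0],[1,0,0,-1,0,0,0],[1,0,0,-1,0,0,0]]]}}

```text
time_s: 23.78
eef_pos: [504.7, 135.7, 209.7]
ee_rot: [-0.0, 0.0, 1.0, 0.0]
force: [0.5, 0.0, -0.5]
grip_width: 1.003
grip_force: 0.0
```

Emit:
{"method": "arm_command", "body": {"steps": [[[1,0.5,0,-0.3,0,0,0],[1,0.8,0,-0.3,0,0,0],[1,0.5,0,0,0,0,0],[1,0,0,0,0,0,0],[1,0,0,0,0,0,0]]]}}

```text
time_s: 24.4
eef_pos: [415.6, 135.7, 238.1]
ee_rot: [0.0, 0.0, 1.0, 0.0]
force: [0.5, -0.6, -0.5]
grip_width: 1.0
grip_force: 0.0
```

```bash
python3 -c "
from h import *
wrist('w6')
im=capture('scene');cv2.imwrite('pics/s2.png',cv2.resize(im[110:330,130:380,::-1],(680,598),interpolation=cv2.INTER_CUBIC))
print(sense()['force'])"
```

```text
[415.6 135.7 238.1]
[-0.34040794  0.85275749 -0.01749151]
```

View pics/s2.png

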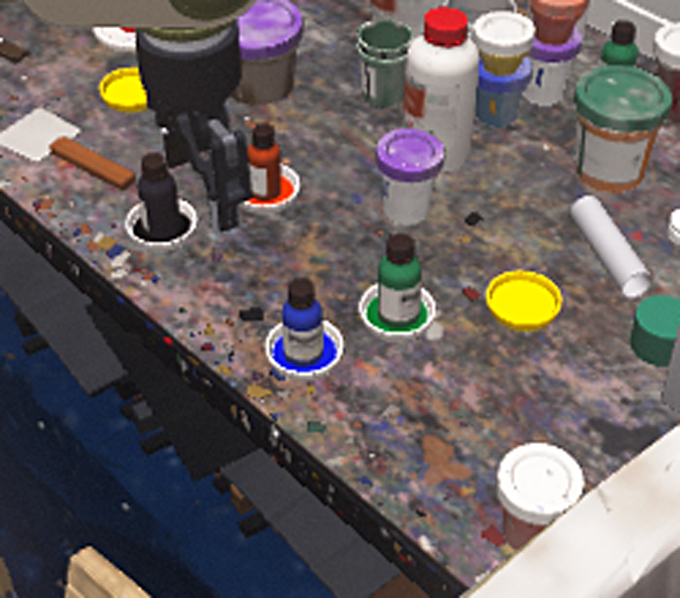

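View pics/w6.png

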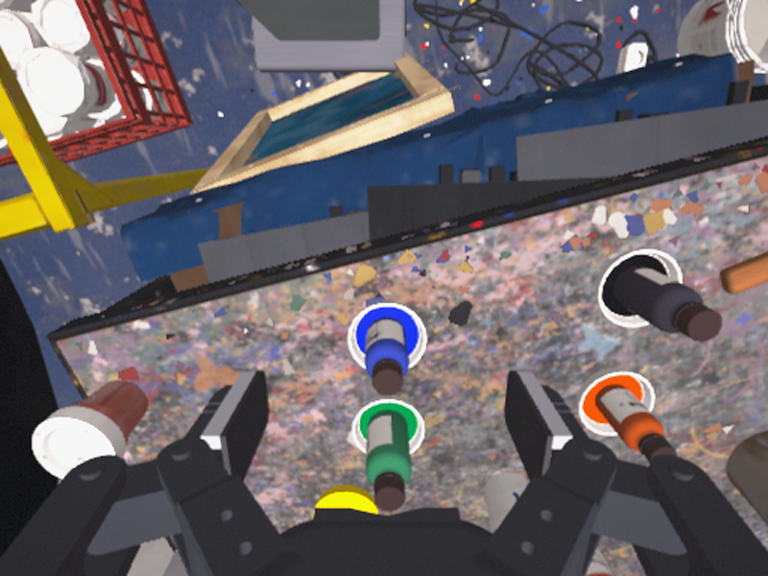

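The scene view shows all four bottles upright in their own dishes: blue (303,345), green (397,305), orange (265,180) and black (160,215). Both tubs are at the same pixels as before, and the gripper is open and clear of everything.

```bash
python3 -c "
from rig import *
print(finish_job())"
```

```text
the job is handed in; nothing more can be done
None
```

All four bottles are upright in the dishes of their own colour, both tubs are where they were, the gripper is open and clear, and the job was handed in at about 24.5 s of the 104 s limit.

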